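Lock a weld fixture's clamp bar with a linch pin

ROBOT

A 6-joint arm with a two-finger parallel gripper is mounted at the origin on the work surface. World frame = base frame: x ahead of the robot, y to its left, z up, the work surface at z = 0. Lengths are in m, angles in degrees, forces in N, time in s.
With the tool pointing down it reaches from about 0.35 to 0.875 m from the base axis. Payload 4.2 kg.
Tool frame: the origin (TCP) lies on the centre line of the jaws, within the pads' length; the fingertips stand tip_reach ahead of it and the grasp point (between the pads) is the TCP (tip_reach is the distance from the TCP to the fingertips, in m); z points along the fingers, y is the line along which they close (so a half turn about z gives the same grasp; the last joint's range is limited). The gripper opens to 87 mm and grips with 3 to 60 N. Pads are 19 mm wide; open, the fingers measure 117 mm over their backs; the gripper's body (75 mm by 190 mm) begins 51 mm behind the grasp point.
Start: joints at [-48.323, 22.042, 0.453, 0, -68.411, -14.817], TCP at [0.282, -0.558, 0.242] pointing down, gripper open.
Joint ranges: [-179.83, 179.83], [-69.29, 118.12], [-61.27, 80.66], [-181.25, 117.63], [-171.15, -9.14], [-177.46, 177.46]. Speed limits (degrees/s): [159.86, 159.86, 180, 180, 180, 180].

INTERFACE

Orientations are given as a 3x3 rotation matrix whose columns are the frame's x, y, z axes.
In Python, from station import sense, capture, finish_job, tip_reach gives the robot as it stands.
- The arm moves only by the tool arm_command, never from a script. Its argument "deltas" is a list of rows, each a list of 7 numbers: the turn, a rotation vector about the tool's x, y, z in rad, then the shift along the tool's x, y, z in cm, then the closure, from -1 (fully open) to 1 (shut), so that 0 is half open. In form: [[rx, ry, rz, dx, dy, dz, hand], ...]. A call has 1 to 8 rows; each row is the pose to reach, as a shift and turn from the pose commanded when the call began, along the tool's axes at that moment; what a row does not reach only later rows make up. A row lasts 1/12 s, in which the tool goes at most 41.7 mm and 7.16 degrees, less where a joint would pass 70% of its speed; a pose out of reach is approached as far as the arm can. A call with a gripper value outside its range is refused whole. The fingers move at their own pace and stop on an object; the grip force is fixed at half the most. Time passes only in rows, so rows that repeat a pose let the fingers close. It gives the time, the measured TCP pose, the force, the opening and the grip force at its end, in the units of the state.
- sense(): the state, without advancing time (a new reading comes with each control period).
- capture(name): name is "scene" or "top"; returns a dict with "pixels" (384x512x3 uint8, blue, green, red), "fovy" (degrees; the focal length in pixels is half the picture's height over the tangent of half this angle, whatever the lens; pixels are square), "cx", "cy" (the principal point, pixels), "rvec" (rotation vector, rad) and "tvec" (3), from world to camera coordinates, as OpenCV has them. Camera axes: x right, y down, z forward; pixel columns grow to the right and rows downward; lengths in m; the calibration is good to about 2 mm. A picture is of the moment at which its call begins. There is no depth.
- finish_job(): hands the job in; it is judged then, once.
The state is a dict: "time_s": time; "joints": joint angles; "joint_velocities": joint speeds; "effort": joint torques, N m; "tcp_pos": TCP position; "ee_rot": TCP orientation; "wrist_force": force on the tool from outside, world axes, zero at the start; "moment": the same for the moment, N m; "gripper_width": opening from 0.0 (shut) to 1.0 (fully open); "gripper_force": force on a finger pad.
Only numpy, scipy, OpenCV 4.12 (cv2) and the standard library are available. Lean on these libraries where they do the work, as an engineer would, in place of code of your own. Each camera call takes 0.05 s, during which the arm holds its last target. There are 200 camera calls.

TASK

Swing the yellow clamp bar down over the stud of the weld fixture, then push the red-tabbed linch pin through the stud's cross hole, from the robot's side, until its shoulder is home against the stud; feel for the hole and do not force the pin. Then flip the pin's sprung ring over the stud and press it down until it snaps past the pin's nose, leaving the bolt and the tools on the mats where they are.

Things in the scene. Friction and masses are not known exactly. Their poses are not given: they have to be found in the camera images.
- fixture: Weld fixture fixed on the table: aluminium base plate 150 (x) x 300 (y) x 18 mm, origin under its centre at table height, x pointing away from the robot's side, y along the clamp bar, z up. Carries a mould insert (top 40 mm high) at y = +18 mm, two blue hinge cheeks (to 76 mm high) at y = +105 mm and an upright steel stud at x = 0, y = -70 mm. The linch pin goes in along +x.
- stud_foot (a point): Pivot of the stud's foot, fixed: fixture x = 0, y = -70 mm, 25 mm above the table; axes of the fixture. The stud is 22 (x) x 28 mm, its top 66 mm above the pivot; its round cross hole, 11.2 mm wide, runs along x, centre 56 mm above the pivot. It rocks stiffly about x (4 N at the hole moves it) and was left leaning, its hole 3 to 8.5 mm off to one side in y. The lean is not measured.
- bar_hinge (a point): Middle of the clamp bar's hinge line, fixed: fixture x = 0, y = +105 mm, 62 mm above the table; axes of the fixture. The hinge line runs along x.
- bar (a joint): Angle of the yellow clamp bar (rad): 0 = shut, lying level from the hinge along -y, top face 69 mm above the table; 1.5 = upright. The bar is 52 mm wide (x), 14 mm thick, its mid-plane through the hinge line, and reaches 206 mm from it. The last 58 mm are an open fork whose 26 mm slot straddles the stud. It weighs 0.3 kg; a stiff hinge (0.32 N m) holds it where it is left.
- linch_tab (a point): Centre of the linch pin's red thumb tab: 14 (x) x 12 (y) x 26 mm high, to be grasped across y. x along the shank to the nose, z up as it stands. Head below: 30 x 20 x 20 mm, its flat foot 33 mm under this point, on a 3 mm black mat. Shank axis 23 mm under. Home: this point at fixture x = -18 mm; the stud's top is then 12.5 mm lower, right by the tab: keep fingertips above it.
- linch_nose (a point): Nose of the pin, on the shank's axis: 43 mm ahead (+x) of and 23 mm below linch_tab, same axes. The shank is 10 mm in diameter, its last 3 mm bevelled and domed; it starts at the shoulder, the flat front of the head, 36 mm behind the nose. Home means the shoulder on the stud's near face; the foot is then 2 mm above the shut bar, so it cannot roll. Held by the tab, the nose sags about 2 mm.
- ring (a joint): Angle (rad) of the pin's brass wire ring: 2.0 open, leaning back; 1.57 upright; 0 level with the shank; below -0.05 shut. Pivot along y, 15 mm behind and 23 mm below linch_tab. Wire 5 mm; loop 47 mm wide, narrowing over its last 19 mm to the bow, 58 mm from the pivot. Sprung open (1 N). Laid over, it rests on the nose at +0.09; 6 to 12 N downward snaps it past the nose to -0.10, and it stays.
- linch_pin: The linch pin as a whole, about 0.16 kg; origin on its flat foot under the shoulder, 7 mm ahead (+x) of and 33 mm below linch_tab, same axes.
- hex_bolt: Bystander: a dark hex bolt about 46 mm long, lying at the far end of the pin's black mat.
- screwdriver: Bystander: a screwdriver on the blue tool mat.
- brush: Bystander: a brush on the blue tool mat.
There are look-alikes about, which are no part of the job. Leave any green look-alike of the linch_pin alone.

How it is judged (in metres and radians):
On the way, in this order (a step that is already met when the one before it is completed fails the run):
1. the clamp bar is down over the stud (value of joint bar below 0.03 rad), for 0.2 s.
2. the linch pin is home in the stud, its ring still open (x of linch_nose in the frame of fixture between 0.0215 and 0.03 m and y of linch_nose in the frame of fixture between -0.0802 and -0.0598 m and z of linch_nose in the frame of fixture between 0.073 and 0.089 m and angle between the x axis of linch_tab and the x axis of fixture, either way round below 0.17 rad and value of joint bar below 0.03 rad and value of joint ring above 0.6 rad), for 0.2 s.
3. the ring has snapped shut past the pin's nose (value of joint ring below -0.05 rad), for 0.2 s.
At the end, for the whole second after the job is handed in: The clamp bar is down (within 0.03 rad of shut); the linch pin lies through the stud's hole with its shoulder within about 3.5 mm of the stud, in line with the hole to 0.17 rad; its ring has snapped down past the pin's nose (angle below -0.05 rad); and the pin is at rest (x of linch_nose in the frame of fixture between 0.0215 and 0.03 m and y of linch_nose in the frame of fixture between -0.0802 and -0.0598 m and z of linch_nose in the frame of fixture between 0.073 and 0.089 m and angle between the x axis of linch_tab and the x axis of fixture, either way round below 0.17 rad and value of joint bar below 0.03 rad and value of joint ring below -0.05 rad and linear speed of linch_pin below 0.02 m/s); the robot touches nothing.
It fails at once if the linch pin, its ring still open, is forced against the fixture with more than 28 N (contact force between linch_pin and fixture above 28 N and value of joint ring above 0.5 rad).
It fails at once if the linch pin is strained in the fixture with more than 90 N while the ring is pressed down (contact force between linch_pin and fixture above 90 N).
It fails at once if the bolt, screwdriver or brush on the mats is moved by more than 15 mm (distance of any of hex_bolt, screwdriver, brush from where it was at the start of the episode above 0.015 m).
It also fails if it takes over 67 s, if anything falls off the work surface, if the arm or the gripper's body presses on something with over 40 N, if the wrist force passes 120 N, or if a joint passes its speed limit or range.

## Working session

There is one attempt and no reset: what is moved stays moved. The work goes in short steps, Python scripts to look and compute and a tool call to move; the robot and the scene stay as the last step left them, time stands still between calls to the robot, and variables do not carry over. Pictures are saved under pics/ and viewed, at most 10 in all, crops included, and the job is handed in when it is done.

Besides the shell and the picture viewer there is one more tool, called after "Emit:" as a command line: name --pt "numbers of a row" for each row, then --argument value for the rest. arm_command: Moves the arm, as the interface text tells. Its arguments: {"type":"object","properties":{"deltas":{"type":"array"}},"required":["deltas"]}

```bash
ls; mkdir -p pics; cat > h.py <<'E'
import numpy as np, cv2, pickle
from station import sense, capture, finish_job, tip_reach
def cam(c):
    f=192/np.tan(np.radians(c["fovy"])/2)
    K=np.array([[f,0,c["cx"]],[0,f,c["cy"]],[0,0,1]])
    return K,np.array(c["rvec"],float).ravel(),np.array(c["tvec"],float).ravel()
def ray(c,u,v):
    K,r,t=cam(c);R=cv2.Rodrigues(r)[0]
    return -R.T@t, R.T@np.linalg.inv(K)@[u,v,1]
def at_z(c,u,v,z):
    o,d=ray(c,u,v); return o+d*(z-o[2])/d[2]
def proj(c,P):
    K,r,t=cam(c); return cv2.projectPoints(np.atleast_2d(np.array(P,float)),r,t,K,None)[0].reshape(-1,2)
def tri(c1,p1,c2,p2):
    A=[];b=[]
    for c,p in((c1,p1),(c2,p2)):
        o,d=ray(c,*p);d/=np.linalg.norm(d);M=np.eye(3)-np.outer(d,d);A.append(M);b.append(M@o)
    return np.linalg.lstsq(np.vstack(A),np.hstack(b),rcond=None)[0]
def snap(n):
    c=capture(n);pickle.dump(c,open(f"{n}.pkl","wb"));return c
def load(n): return pickle.load(open(f"{n}.pkl","rb"))
def crop(c,x0,y0,x1,y1,s,name):
    cv2.imwrite("pics/"+name,cv2.resize(c["pixels"][y0:y1,x0:x1],None,fx=s,fy=s,interpolation=cv2.INTER_CUBIC))
E
python3 - <<'E'
from h import *
a=snap("scene");b=snap("top")
s=sense();print(tip_reach,{k:np.round(s[k],3).tolist() for k in s})
for c in(a,b): print(np.round(ray(c,256,192),3).tolist())
im=np.vstack([a["pixels"],b["pixels"]]);cv2.imwrite("pics/0a.png",cv2.resize(a["pixels"],(800,600)));cv2.imwrite("pics/0b.png",cv2.resize(b["pixels"],(800,600)))
E
```

```text
pics
0.019 {'time_s': 0.1, 'joints': [-48.323, 22.087, 0.387, -0.025, -68.413, -14.816], 'joint_velocities': [0.054, -0.077, 0.182, 0.122, 0.009, -0.003], 'effort': [-0.0, -39.169, 18.794, 4.232, 0.013, -0.0], 'tcp_pos': [0.282, -0.557, 0.241], 'ee_rot': [[-0.892, -0.452, -0.001], [-0.452, 0.892, 0.002], [0.0, 0.002, -1.0]], 'wrist_force': [0.384, 0.184, -0.364], 'moment': [0.022, 0.026, 0.045], 'gripper_force': 0.0, 'gripper_width': 1.002}
[[1.239, -0.201, 0.744], [-0.716, 0.159, -0.679]]
[[0.259, -0.045, 1.463], [0.202, 0.03, -0.979]]
```

View pics/0a.png

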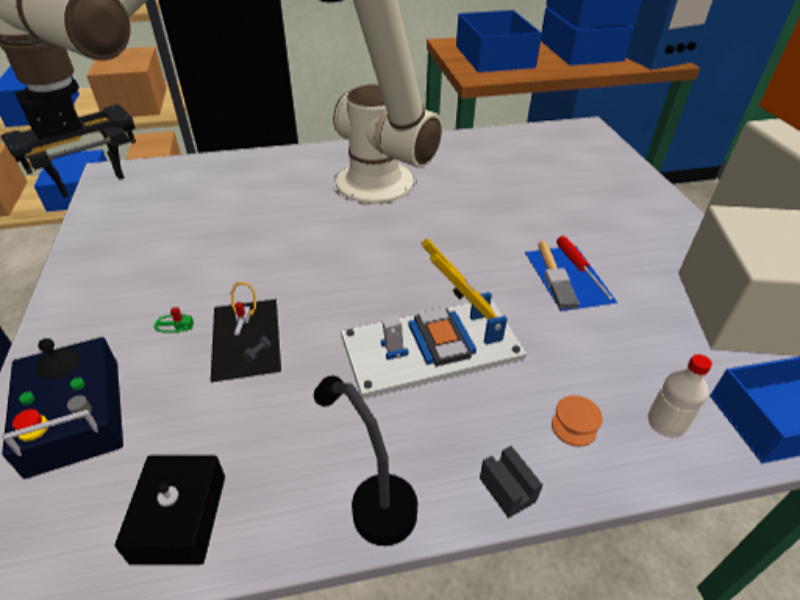

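View pics/0b.png

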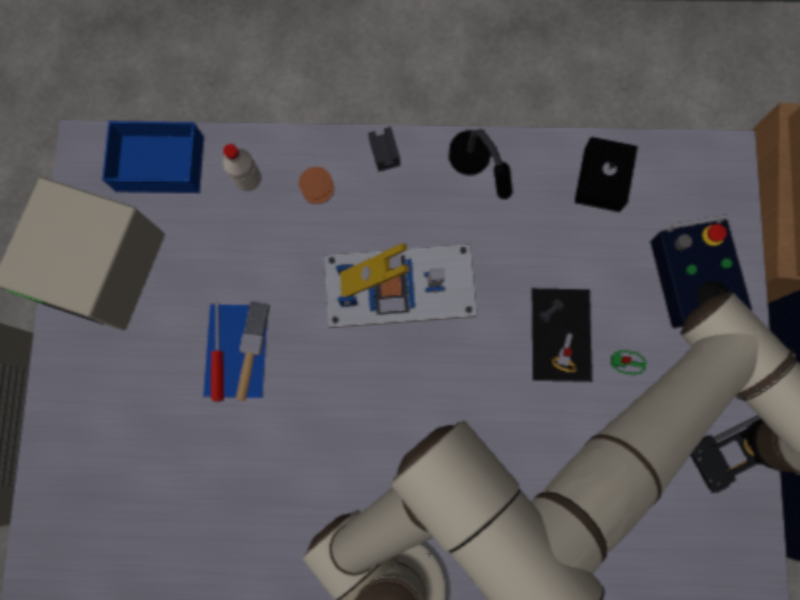

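Candidates (800x600 views): the red-tabbed pin with brass ring on the black mat, scene (241,312) / top (566,352); the green look-alike, scene (174,320) / top (628,361). I choose the one on the black mat. The fixture is at scene (435,345), with its stud at (394,338). Next come close crops.

```bash
python3 - <<'E'
from h import *
a=load("scene");b=load("top")
def t(c,x,y,w=80,h=60,s=5): return cv2.resize(c["pixels"][y:y+h,x:x+w],None,fx=s,fy=s,interpolation=cv2.INTER_CUBIC)
# crops: scene pin, top pin ; scene fixture, top fixture
A=t(a,125,170);B=t(b,325,180)
C=t(a,215,145,130,110,3);D=t(b,200,150,114,72,3.5)
cv2.imwrite("pics/1.png",np.hstack([A,B]))
W=np.zeros((600,800,3),np.uint8)
W[:300]=np.hstack([A,B]);W[300:600,:390]=C[30:330];W[300:552,400:799]=D
cv2.imwrite("pics/1.png",W)
E
```

```text
(no output)
```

View pics/1.png

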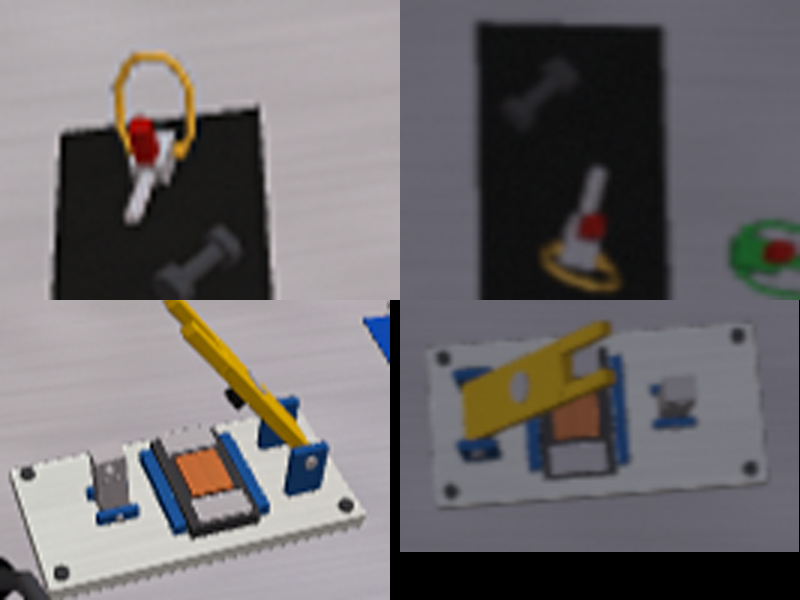

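```bash
cat > fit.py <<'E'
from h import *
from scipy.optimize import least_squares
a=load("scene");b=load("top")
D=lambda X,Y:(200+(X-400)/3.5-.4,150+(Y-300)/3.5-.4)
C=lambda X,Y:(215+X/3-.3,145+(Y-270)/3-.3)
A=lambda X,Y:(125+X/5-.4,170+Y/5-.4)
B=lambda X,Y:(325+(X-400)/5-.4,180+Y/5-.4)
def T(p,P):
    c,s=np.cos(p[2]),np.sin(p[2]);P=np.atleast_2d(np.array(P,float))
    return np.c_[p[0]+c*P[:,0]-s*P[:,1],p[1]+s*P[:,0]+c*P[:,1],P[:,2]]
E
python3 - <<'E'
from fit import *
top=[((1,1),D(443,358)),((1,-1),D(738,336)),((-1,-1),D(751,468)),((-1,1),D(451,491))]
sc=[((-1,-1),C(27,473)),((1,-1),C(62,573)),((1,1),C(346,505))]
cor=[((1,1),D(429,346)),((1,-1),D(753,321)),((-1,-1),D(767,483)),((-1,1),D(438,508))]
def f(p,full=False):
    bx,by=p[3],p[4];r=[]
    for c,L,hx,hy in((b,top,bx,by),(a,sc,bx,by),(b,cor,.075,.15)):
        r.append((proj(c,T(p,[(s[0]*hx,s[1]*hy,.018) for s,_ in L]))-[q for _,q in L]).ravel())
    return np.hstack(r)
r=least_squares(f,[.5,0,0,.06,.135],x_scale=[.1,.1,.1,.01,.01]);p=r.x;print("fix",p.round(4),np.abs(r.fun).round(1))
np.save("fix.npy",p[:3])
# pin
def g(q):
    t=.003+.033
    P=lambda *v:T(q,[v])
    return np.hstack([proj(a,P(0,0,t))-A(144,143),proj(a,P(.043,0,.013))-A(132,218),proj(b,P(0,0,t+.007))-B(593,226),proj(b,P(.043,0,.013))-B(598,170)]).ravel()
r=least_squares(g,[.45,-.3,0]);print("pin",r.x.round(4),r.fun.round(1));np.save("pin.npy",r.x)
# stud hole y
def hy(yl): return proj(a,T(p,[(.011,-.07+yl,.081)]))[0]
for yl in(-.0085,-.005,0,.005,.0085): print(yl,hy(yl),"meas",C(110,468), "top",proj(b,T(p,[(0,-.07+yl*66/56,.091)]))[0],D(682,388))
bt=[(428,242),(606,330)]
for th in np.arange(.5,1.5,.1):
    P=[(s*.02,.105-.206*np.cos(th),.062+.206*np.sin(th)) for s in(-1,1)]
    print(round(th,1),proj(a,T(p,P)).round(0).tolist(),proj(b,T(p,P)).round(0).tolist())
print("scene tips",428/1.5625,242/1.5625,437/1.5625,260/1.5625,"top",D(603,330),D(608,378))
E
```

```text
fix [0.5898 0.001  0.0967 0.0619 0.1351] [0.2 0.3 0.1 0.2 0.1 0.3 0.  0.2 0.  0.6 0.3 0.3 0.2 0.3 0.6 0.1 0.1 0.2
 0.4 0.2 0.7 0.2]
pin [ 0.4561 -0.3319 -0.2532] [-0.  -0.9  0.   0.4 -0.1  0.1  0.2 -0.5]
-0.0085 [250.26583633 210.97080621] meas (251.36666666666665, 210.7) top [281.34105249 174.66665483] (280.1714285714286, 174.74285714285713)
-0.005 [251.55016963 210.68930202] meas (251.36666666666665, 210.7) top [279.98051837 174.76942528] (280.1714285714286, 174.74285714285713)
0 [253.38130023 210.28794908] meas (251.36666666666665, 210.7) top [278.0368686  174.91624243] (280.1714285714286, 174.74285714285713)
0.005 [255.2081722  209.88752957] meas (251.36666666666665, 210.7) top [276.09318399 175.06306223] (280.1714285714286, 174.74285714285713)
0.0085 [256.48445663 209.60778955] meas (251.36666666666665, 210.7) top [274.73258404 175.16583764] (280.1714285714286, 174.74285714285713)
0.5 [[248.0, 180.0], [252.0, 190.0]] [[281.0, 176.0], [280.0, 162.0]]
0.6 [[252.0, 174.0], [257.0, 184.0]] [[278.0, 175.0], [276.0, 161.0]]
0.7 [[257.0, 168.0], [262.0, 178.0]] [[273.0, 173.0], [272.0, 160.0]]
0.8 [[262.0, 162.0], [267.0, 172.0]] [[268.0, 173.0], [267.0, 159.0]]
0.9 [[268.0, 157.0], [274.0, 166.0]] [[263.0, 172.0], [261.0, 158.0]]
1.0 [[275.0, 151.0], [281.0, 161.0]] [[256.0, 171.0], [255.0, 157.0]]
1.1 [[282.0, 147.0], [288.0, 156.0]] [[250.0, 171.0], [249.0, 156.0]]
1.2 [[290.0, 142.0], [296.0, 152.0]] [[242.0, 170.0], [241.0, 156.0]]
1.3 [[298.0, 139.0], [304.0, 148.0]] [[235.0, 170.0], [234.0, 156.0]]
1.4 [[306.0, 136.0], [312.0, 145.0]] [[227.0, 171.0], [226.0, 156.0]]
scene tips 273.92 154.88 279.68 166.4 top (257.6, 158.17142857142858) (259.02857142857147, 171.88571428571427)
```

```bash
cat >> h.py <<'E'
from scipy.spatial.transform import Rotation as Ro
def Rd(yawy):  # tool down, tool y at yaw (deg)
    t=np.radians(yawy);y=np.array([np.cos(t),np.sin(t),0]);z=np.array([0,0,-1.]);return np.c_[np.cross(y,z),y,z]
def row(pos,R,s=None):
    s=s or sense();Rc=np.array(s["ee_rot"])
    return np.r_[Ro.from_matrix(Rc.T@R).as_rotvec().round(3),(Rc.T@(np.array(pos)-s["tcp_pos"])*100).round(2)].tolist()
def F(x,y,z):  # fixture to world
    p=np.load("fix.npy");c,n=np.cos(p[2]),np.sin(p[2]);return [p[0]+c*x-n*y,p[1]+n*x+c*y,z]
E
python3 - <<'E'
from h import *
R=Rd(95.5);print(F(-.015,.012,.3));print(row(F(-.015,.012,.3),R)); s=sense();print(row(np.array(s["tcp_pos"])+[0.04,.08,.06],R))
E
```

```text
[np.float64(0.5737254530910889), np.float64(0.011446384852572157), 0.3]
[0.002, -0.0, 0.373, -51.69, 37.57, -5.87]
[0.002, -0.0, 0.373, -7.18, 5.34, -5.99]
```

Emit:
arm_command --pt "0 0 0.1 -4 3 -3 1" --pt "0 0 0.2 -7 5 -6 1" --pt "0 0 0.373 -51.7 37.6 -6 1" --pt "0 0 0.373 -51.7 37.6 -6 1" --pt "0 0 0.373 -51.7 37.6 -6 1" --pt "0 0 0.373 -51.7 37.6 -6 1" --pt "0 0 0.373 -51.7 37.6 -6 1" --pt "0 0 0.373 -51.7 37.6 -6 1"

```text
time_s: 0.77
tcp_pos: [0.4266, -0.2747, 0.2939]
ee_rot: [[-0.995, -0.095, -0.0], [-0.095, 0.995, 0.0], [0.0, 0.0, -1.0]]
wrist_force: [1.7, -1.5, 0.7]
gripper_width: 0.48
gripper_force: 0.0
```

```bash
python3 - <<'E'
from h import *
print(row(F(-.015,.012,.3),Rd(95.5)),row(F(-.015,.012,.1),Rd(95.5)))
E
```

```text
[0.0, -0.0, -0.0, -17.37, 27.08, -0.6] [0.0, -0.0, -0.0, -17.38, 27.07, 19.4]
```

Emit:
arm_command --pt "0 0 0 -17.4 27 -0.6 1" --pt "0 0 0 -17.4 27 -0.6 1" --pt "0 0 0 -17.4 27 -0.6 1" --pt "0 0 0 -17.4 27 -0.6 1" --pt "0 0 0 -17.4 27 -0.6 1" --pt "0 0 0 -17.4 27 -0.6 1" --pt "0 0 0 -17.4 27 -0.6 1" --pt "0 0 0 -17.4 27 -0.6 1"

```text
time_s: 1.43
tcp_pos: [0.5747, 0.0118, 0.2995]
ee_rot: [[-0.995, -0.097, -0.0], [-0.097, 0.995, 0.0], [0.0, 0.0, -1.0]]
wrist_force: [0.1, -0.7, -0.2]
gripper_width: 0.01
gripper_force: 0.0
```

```bash
python3 - <<'E'
from h import *
print(row(F(-.015,.012,.3),Rd(95.5)),sense()["wrist_force"])
E
```

```text
[0.0, -0.0, 0.002, 0.1, -0.02, -0.05] [ 0.14542537 -0.67411662 -0.21244802]
```

Emit:
arm_command --pt "0 0 0 0 0 3 1" --pt "0 0 0 0 0 4.5 1" --pt "0 0 0 0 0 6 1" --pt "0 0 0 0 0 7.5 1" --pt "0 0 0 0 0 9 1" --pt "0 0 0 0 0 10.5 1" --pt "0 0 0 0 0 12 1" --pt "0 0 0 0 0 13.5 1"

```text
time_s: 2.1
tcp_pos: [0.5739, 0.0087, 0.1645]
ee_rot: [[-0.995, -0.096, 0.0], [-0.096, 0.995, -0.0], [-0.0, -0.0, -1.0]]
wrist_force: [0.9, -0.2, 2.3]
gripper_width: 0.004
gripper_force: 0.7
```

Emit:
arm_command --pt "0 0 0 0 0 1.5 1" --pt "0 0 0 0 0 3 1" --pt "0 0 0 0 0 4 1" --pt "0 0 0 0 0 5 1" --pt "0 0 0 0 0 6 1" --pt "0 0 0 0 0 6.5 1" --pt "0 0 0 0 0 7 1" --pt "0 0 0 0 0 7.2 1"

```text
time_s: 2.77
tcp_pos: [0.5736, 0.0086, 0.0924]
ee_rot: [[-0.995, -0.095, -0.001], [-0.095, 0.995, -0.0], [0.001, -0.0, -1.0]]
wrist_force: [-0.5, -0.5, 0.5]
gripper_width: 0.007
gripper_force: 0.5
```

Emit:
arm_command --pt "0 0 0 0 0 0.2 1" --pt "0 0 0 0 0 0.4 1" --pt "0 0 0 0 0 0.5 1" --pt "0 0 0 0 0 0.6 1" --pt "0 0 0 0 0 0.6 1"

```text
time_s: 3.18
tcp_pos: [0.574, 0.0087, 0.0884]
ee_rot: [[-0.995, -0.096, 0.001], [-0.096, 0.995, -0.0], [-0.001, -0.0, -1.0]]
wrist_force: [-1.7, 0.4, 6.5]
gripper_width: 0.003
gripper_force: 3.3
```

Emit:
arm_command --pt "0 0 0 0 0 0.15 1" --pt "0 0 0 0 0 0.3 1" --pt "0 0 0 0 0 0.3 1" --pt "0 0 0 0 0 0.3 1"

```text
time_s: 3.52
tcp_pos: [0.574, 0.0088, 0.0883]
ee_rot: [[-0.995, -0.097, 0.002], [-0.097, 0.995, -0.001], [-0.001, -0.001, -1.0]]
wrist_force: [-7.9, 0.2, 20.6]
gripper_width: 0.008
gripper_force: 10.4
```

```bash
python3 - <<'E'
from h import *
print(sense()["tcp_pos"],sense()["wrist_force"])
p=np.load("pin.npy");print(p)
print(Rd(95.5).T@(np.array([p[0],p[1],0])-[sense()["tcp_pos"][0],sense()["tcp_pos"][1],0])*100)
E
```

```text
[0.57401222 0.00875054 0.08825597] [-7.90947023  0.24416069 20.63670984]
[ 0.45609047 -0.33187309 -0.25320252]
[ 15.00261943 -32.77531716   0.        ]
```

Emit:
arm_command --pt "0 0 0 0 0 -4 1" --pt "0 0 0 0 0 -8 1" --pt "0 0 0 0 -3 -12 0" --pt "0 0 0.1 15.2 -32.7 -12 -1" --pt "0 0 0.2 15.2 -32.7 -12 -1" --pt "0 0 0.3 15.2 -32.7 -12 -1" --pt "0 0 0.35 15.2 -32.7 -12 -1" --pt "0 0 0.35 15.2 -32.7 -12 -1"

```text
time_s: 4.18
tcp_pos: [0.5, -0.2117, 0.202]
ee_rot: [[-0.968, 0.253, 0.002], [0.253, 0.968, 0.0], [-0.001, 0.0, -1.0]]
wrist_force: [1.2, -0.6, -0.2]
gripper_width: 0.374
gripper_force: 0.0
```

Emit:
arm_command --pt "0 0 0 5.8 -12 0 -1" --pt "0 0 0 5.8 -12 0 -1" --pt "0 0 0 5.8 -12 0 -1" --pt "0 0 0 5.8 -12 0 -1" --pt "0 0 0 5.8 -12 0 -1"

```text
time_s: 4.6
tcp_pos: [0.4128, -0.3136, 0.2018]
ee_rot: [[-0.967, 0.256, 0.001], [0.256, 0.967, -0.0], [-0.001, 0.0, -1.0]]
wrist_force: [0.2, 0.3, 0.7]
gripper_width: 0.756
gripper_force: 0.0
```

```bash
python3 - <<'E'
from h import *
a=snap("scene");crop(a,120,150,320,270,4,"2.png")
s=sense();print(s["tcp_pos"],s["wrist_force"],s["time_s"])
p=np.load("pin.npy");c,n=np.cos(p[2]),np.sin(p[2])
print(row([p[0]-.003*c,p[1]-.003*n,.047],Rd(75.5)))
E
```

```text
[ 0.41397641 -0.31268706  0.20178088] [-0.06994204  0.20261808 -0.21685309] 4.65
[0.0, 0.001, -0.004, -4.24, -0.79, 15.48]
```

View pics/2.png

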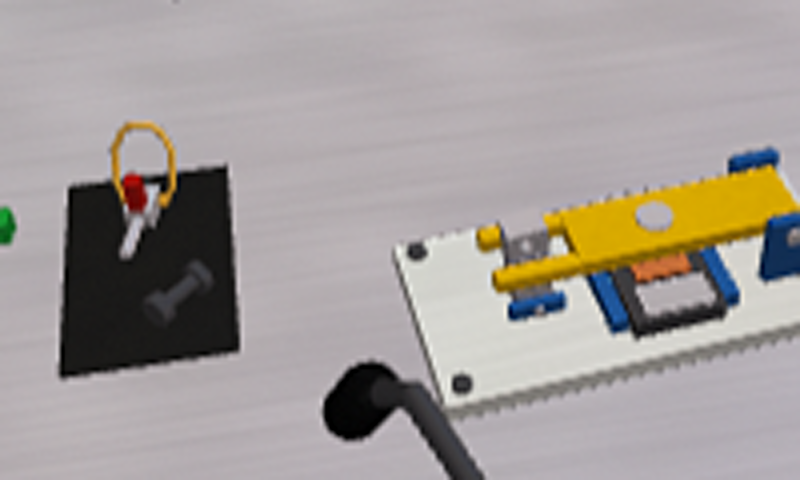

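The bar lies shut with the stud (527,245) in its fork. The pin is undisturbed, with its tab at (135,192) and nose at (125,253). I'm descending to grasp.

Emit:
arm_command --pt "0 0 0 -4.2 -0.8 2 -1" --pt "0 0 0 -4.2 -0.8 5 -1" --pt "0 0 0 -4.2 -0.8 9 -1" --pt "0 0 0 -4.2 -0.8 12 -1" --pt "0 0 0 -4.2 -0.8 14 -1" --pt "0 0 0 -4.2 -0.8 15 -1" --pt "0 0 0 -4.2 -0.8 15.5 -1" --pt "0 0 0 -4.2 -0.8 15.5 -1"

```text
time_s: 5.32
tcp_pos: [0.4539, -0.3296, 0.0461]
ee_rot: [[-0.968, 0.25, -0.001], [0.25, 0.968, 0.0], [0.001, -0.0, -1.0]]
wrist_force: [-0.1, 0.5, 0.8]
gripper_width: 0.998
gripper_force: 0.0
```

Emit:
arm_command --pt "0 0 0 0 0 0 0.2" --pt "0 0 0 0 0 0 0.6" --pt "0 0 0 0 0 0 1" --pt "0 0 0 0 0 0 1" --pt "0 0 0 0 0 0 1" --pt "0 0 0 0 0 0 1" --pt "0 0 0 0 0 0 1" --pt "0 0 0 0 0 0 1"

```text
time_s: 5.98
tcp_pos: [0.4531, -0.3303, 0.0466]
ee_rot: [[-0.968, 0.252, 0.0], [0.252, 0.968, -0.0], [-0.0, -0.0, -1.0]]
wrist_force: [1.1, -0.2, 0.0]
gripper_width: 0.478
gripper_force: 0.0
```

```bash
python3 - <<'E'
from h import *
s=sense();print(s["tcp_pos"],s["wrist_force"],s["gripper_width"],s["gripper_force"])
E
```

```text
[ 0.45311503 -0.33029354  0.04661713] [ 1.14548437 -0.15094712  0.03487527] 0.47785808573170063 0.0
```

Emit:
arm_command --pt "0 0 0 0 0 0 1" --pt "0 0 0 0 0 0 1" --pt "0 0 0 0 0 0 1" --pt "0 0 0 0 0 0 1" --pt "0 0 0 0 0 0 1" --pt "0 0 0 0 0 0 1" --pt "0 0 0 0 0 0 1"

```text
time_s: 6.57
tcp_pos: [0.453, -0.3302, 0.0463]
ee_rot: [[-0.968, 0.252, -0.0], [0.252, 0.968, 0.0], [0.0, 0.0, -1.0]]
wrist_force: [-0.2, -0.6, -0.3]
gripper_width: 0.134
gripper_force: 30.0
```

Emit:
arm_command --pt "0 0 0 0 0 -1 1" --pt "0 0 0 0 0 -3 1" --pt "0 0 0 0 0 -6 1" --pt "0 0 0 0 0 -9 1" --pt "0 0 0 0 0 -12 1" --pt "0 0 0 0 0 -12 1" --pt "0 0 0 0 0 -12 1"

```text
time_s: 7.15
tcp_pos: [0.454, -0.3305, 0.1691]
ee_rot: [[-0.968, 0.252, 0.005], [0.252, 0.968, -0.002], [-0.005, -0.0, -1.0]]
wrist_force: [-0.7, -0.0, -2.7]
gripper_width: 0.134
gripper_force: 30.0
```

```bash
python3 - <<'E'
from h import *
s=sense();print(s["tcp_pos"],s["wrist_force"],s["gripper_width"],s["gripper_force"])
# TCP for tab at fixture x=-.080,y=-.0753; z: shank 81 -> tab 104 -> tcp ~115
print(row(F(-.080-.003,-.0753,.15),Rd(95.5)), row(F(-.083,-.0753,.116),Rd(95.5)))
E
```

```text
[ 0.45401978 -0.33047746  0.16911676] [-0.69215677 -0.00611117 -2.73583165] 0.13395628514815772 29.991113897413015
[-0.001, 0.005, -0.35, 0.41, 25.57, 1.9] [-0.001, 0.005, -0.35, 0.43, 25.57, 5.3]
```

Emit:
arm_command --pt "0 0 -0.1 0.4 4 0.5 1" --pt "0 0 -0.2 0.4 8 1 1" --pt "0 0 -0.3 0.4 12 1.5 1" --pt "0 0 -0.35 0.4 16 1.9 1" --pt "0 0 -0.35 0.4 20 1.9 1" --pt "0 0 -0.35 0.4 23 1.9 1" --pt "0 0 -0.35 0.4 25.5 1.9 1" --pt "0 0 -0.35 0.4 25.5 1.9 1"

```text
time_s: 7.82
tcp_pos: [0.5137, -0.0788, 0.1464]
ee_rot: [[-0.995, -0.1, -0.002], [-0.1, 0.995, 0.0], [0.002, 0.001, -1.0]]
wrist_force: [1.0, 0.2, -1.4]
gripper_width: 0.136
gripper_force: 30.0
```

Emit:
arm_command --pt "0 0 0 0 0 1 1" --pt "0 0 0 0 0 2 1" --pt "0 0 0 0 0 3 1" --pt "0 0 0 0 0 3 1" --pt "0 0 0 0 0 3 1"

```text
time_s: 8.23
tcp_pos: [0.5123, -0.0834, 0.1161]
ee_rot: [[-0.996, -0.094, -0.003], [-0.094, 0.996, -0.0], [0.003, -0.0, -1.0]]
wrist_force: [-0.1, 0.2, -1.4]
gripper_width: 0.135
gripper_force: 30.0
```

```bash
python3 - <<'E'
from h import *
a=snap("scene");b=snap("top")
def t(c,x,y,w,h,s): return cv2.resize(c["pixels"][y:y+h,x:x+w],None,fx=s,fy=s,interpolation=cv2.INTER_CUBIC)
cv2.imwrite("pics/3.png",np.vstack([t(a,215,150,100,45,8)[:360],t(b,220,155,100,30,8)]))
s=sense();print(s["tcp_pos"],s["wrist_force"],s["gripper_width"],s["ee_rot"])
w=np.array(s["tcp_pos"])
# predicted nose pixel in both, and hole
print(row(F(-.083,-.0753,.116),Rd(95.5)))
from math import *
for n,P in(("tab",F(-.080,-.0753,.105)),("nose",F(-.037,-.0753,.080)),("hole+",F(.011,-.0753,.081)),("hole-",F(-.011,-.0753,.081))): print(n,proj(a,P),proj(b,P))
E
```

```text
[ 0.51338558 -0.08310779  0.11738585] [-0.84386502 -0.23535753 -1.37970683] 0.1361542853507891 [[-9.95513428e-01 -9.46200713e-02 -2.36237143e-04]
 [-9.46200111e-02  9.95513430e-01 -2.54274316e-04]
 [ 2.59236703e-04 -2.30780735e-04 -9.99999940e-01]]
[-0.0, -0.0, -0.001, -0.12, 0.1, 0.14]
tab [[241.73918892 181.80527255]] [[282.11044694 199.84639921]]
nose [[246.24879841 198.77887094]] [[280.69224991 187.48433943]]
hole+ [[251.44016604 210.71341295]] [[279.40860133 172.07040777]]
hole- [[249.01294532 205.01249863]] [[279.99890608 179.07826422]]
```

View pics/3.png

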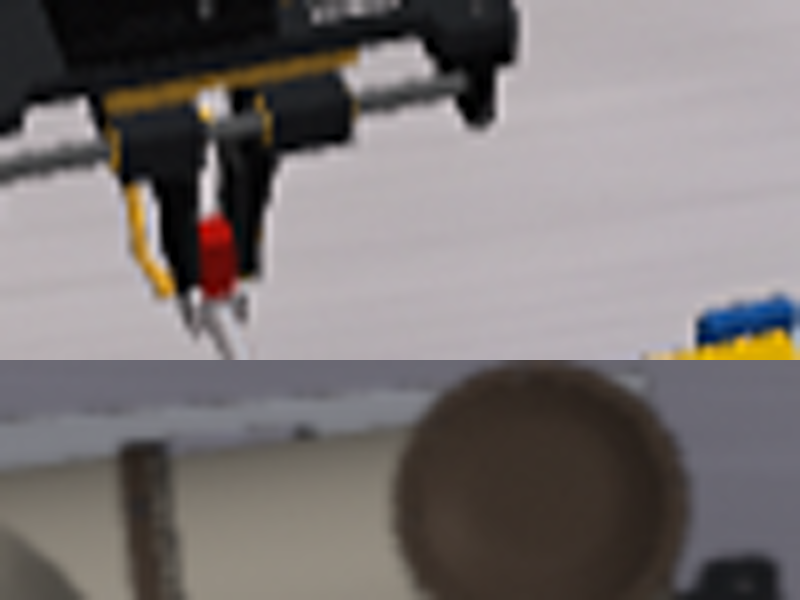

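```bash
python3 - <<'E'
from h import *
crop(load("scene"),225,172,285,220,12,"4.png")
E
```

```text
(no output)
```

View pics/4.png

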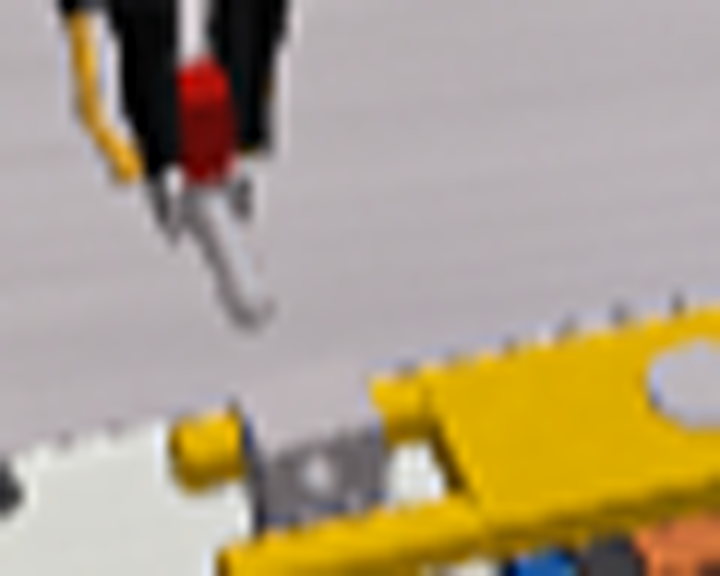

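```bash
cat > nz.py <<'E'
from h import *
from scipy.optimize import fsolve
def yz(c,x,uv): return fsolve(lambda q:proj(c,F(x,q[0],q[1]))[0]-uv,[-.075,.085])
E
python3 - <<'E'
from nz import *
a=load("scene");k=lambda X,Y:(225+X/12-.46,172+Y/12-.46)
print("nose",yz(a,-.038,k(250,315)),yz(a,-.036,k(250,315)),"tab",yz(a,-.081+.007,k(206,140)),"holef",yz(a,.011,k(320,473)))
e=[k(258,480),k(388,480)];print([yz(a,.011,q) for q in e])
E
```

```text
nose [-0.07743624  0.08338276] [-0.07799811  0.08537043] tab [-0.07708907  0.10539638] holef [-0.07593641  0.08028169]
[array([-0.08996255,  0.08232885]), array([-0.0603429 ,  0.07338962])]
```

Nose at (250,315) in the crop, hole at (320,473): the nose sits about 1.5 mm off in −y and is slightly high. I'm aligning, then advancing.

Emit:
arm_command --pt "0 -0.03 0 0 0.15 0.15 1" --pt "0 -0.03 0 0 0.15 0.3 1" --pt "0 -0.03 0 -0.5 0.15 0.3 1" --pt "0 -0.03 0 -1 0.15 0.3 1" --pt "0 -0.03 0 -1.4 0.15 0.3 1" --pt "0 -0.03 0 -1.8 0.15 0.3 1" --pt "0 -0.03 0 -2 0.15 0.3 1" --pt "0 -0.03 0 -2 0.15 0.3 1"

```text
time_s: 9.0
tcp_pos: [0.5339, -0.0789, 0.1144]
ee_rot: [[-0.995, -0.096, 0.03], [-0.096, 0.995, 0.003], [-0.03, -0.0, -1.0]]
wrist_force: [-1.0, 0.4, -0.8]
gripper_width: 0.131
gripper_force: 30.0
```

```bash
python3 - <<'E'
from h import *
s=sense();print(s["tcp_pos"],s["wrist_force"],s["moment"])
p=np.load("fix.npy");c,n=np.cos(p[2]),np.sin(p[2]);d=np.array(s["tcp_pos"])[:2]-p[:2];print("fix",c*d[0]+n*d[1],-n*d[0]+c*d[1],s["tcp_pos"][2])
E
```

```text
[ 0.53391073 -0.07890341  0.114417  ] [-0.96464611  0.36610403 -0.77003993] [-0.00516245  0.0193172   0.08224564]
fix -0.06335155991543782 -0.07408382377640918 0.11441699782832676
```

Emit:
arm_command --pt "0 0 0 -0.1 0 0 1" --pt "0 0 0 -0.2 0 0 1" --pt "0 0 0 -0.3 0 0.01 1" --pt "0 0 0 -0.4 0 0.01 1" --pt "0 0 0 -0.5 0 0.01 1" --pt "0 0 0 -0.6 0 0.02 1" --pt "0 0 0 -0.7 0 0.02 1" --pt "0 0 0 -0.8 0 0.02 1"

```text
time_s: 9.67
tcp_pos: [0.5407, -0.0783, 0.1143]
ee_rot: [[-0.995, -0.096, 0.029], [-0.095, 0.995, 0.003], [-0.029, 0.0, -1.0]]
wrist_force: [-1.6, -0.1, -1.4]
gripper_width: 0.134
gripper_force: 30.0
```

Emit:
arm_command --pt "0 0 0 -0.1 0 0 1" --pt "0 0 0 -0.2 0 0 1" --pt "0 0 0 -0.3 0 0.01 1" --pt "0 0 0 -0.4 0 0.01 1"

```text
time_s: 10.0
tcp_pos: [0.5444, -0.078, 0.114]
ee_rot: [[-0.995, -0.095, 0.028], [-0.095, 0.995, 0.003], [-0.028, 0.0, -1.0]]
wrist_force: [-2.4, -1.1, -4.2]
gripper_width: 0.138
gripper_force: 30.0
```

Emit:
arm_command --pt "0 0 0 0 0 0.06 1" --pt "0 0 0 -0.1 0 0.06 1" --pt "0 0 0 -0.2 0 0.07 1" --pt "0 0 0 -0.3 0 0.07 1" --pt "0 0 0 -0.4 0 0.07 1" --pt "0 0 0 -0.4 0 0.07 1"

```text
time_s: 10.5
tcp_pos: [0.5491, -0.0775, 0.1138]
ee_rot: [[-0.995, -0.096, 0.029], [-0.096, 0.995, 0.003], [-0.03, -0.0, -1.0]]
wrist_force: [-0.7, -1.7, -3.7]
gripper_width: 0.136
gripper_force: 30.0
```

Emit:
arm_command --pt "0 0 0 -0.1 0 0.04 1" --pt "0 0 0 -0.2 0 0.06 1" --pt "0 0 0 -0.3 0 0.06 1" --pt "0 0 0 -0.4 0 0.06 1" --pt "0 0 0 -0.5 0 0.06 1" --pt "0 0 0 -0.6 0 0.07 1" --pt "0 0 0 -0.7 0 0.07 1" --pt "0 0 0 -0.8 0 0.07 1"

```text
time_s: 11.17
tcp_pos: [0.5573, -0.0767, 0.1136]
ee_rot: [[-0.995, -0.096, 0.03], [-0.096, 0.995, 0.003], [-0.03, -0.0, -1.0]]
wrist_force: [-1.1, -0.6, -3.4]
gripper_width: 0.131
gripper_force: 30.0
```

Emit:
arm_command --pt "0 0 0 -0.15 0 0.02 1" --pt "0 0 0 -0.3 0 0.02 1" --pt "0 0 0 -0.45 0 0.03 1" --pt "0 0 0 -0.6 0 0.03 1" --pt "0 0 0 -0.75 0 0.04 1" --pt "0 0 0 -0.9 0 0.04 1" --pt "0 0 0 -1.05 0 0.05 1" --pt "0 0 0 -1.2 0 0.05 1"

```text
time_s: 11.83
tcp_pos: [0.5695, -0.0755, 0.1135]
ee_rot: [[-0.995, -0.096, 0.031], [-0.096, 0.995, 0.003], [-0.031, -0.0, -1.0]]
wrist_force: [-0.6, -1.1, -2.5]
gripper_width: 0.135
gripper_force: 30.0
```

Emit:
arm_command --pt "0 0 0 -0.1 0 0 1" --pt "0 0 0 -0.2 0 0.01 1" --pt "0 0 0 -0.3 0 0.01 1" --pt "0 0 0 -0.4 0 0.01 1" --pt "0 0 0 -0.5 0 0.02 1"

```text
time_s: 12.25
tcp_pos: [0.5742, -0.075, 0.1135]
ee_rot: [[-0.995, -0.096, 0.03], [-0.096, 0.995, 0.003], [-0.03, -0.0, -1.0]]
wrist_force: [-1.5, -1.1, 1.0]
gripper_width: 0.135
gripper_force: 30.0
```

Emit:
arm_command --pt "0 0 0 -0.06 0 0 1" --pt "0 0 0 -0.12 0 0 1" --pt "0 0 0 -0.18 0 0 1"

```text
time_s: 12.5
tcp_pos: [0.5745, -0.0751, 0.1134]
ee_rot: [[-0.995, -0.096, 0.027], [-0.096, 0.995, 0.003], [-0.027, -0.0, -1.0]]
wrist_force: [-5.1, -0.5, 3.3]
gripper_width: 0.136
gripper_force: 30.0
```

Emit:
arm_command --pt "0 0 0 -0.06 0 0 1" --pt "0 0 0 -0.12 0 0 1" --pt "0 0 0 -0.12 0 0 1" --pt "0 0 0 -0.12 0 0 1"

```text
time_s: 12.83
tcp_pos: [0.5747, -0.0751, 0.1134]
ee_rot: [[-0.995, -0.095, 0.025], [-0.095, 0.995, 0.002], [-0.025, 0.0, -1.0]]
wrist_force: [-6.4, 1.1, 4.3]
gripper_width: 0.135
gripper_force: 30.0
```

```bash
python3 - <<'E'
from h import *
a=snap("scene");crop(a,225,165,285,213,12,"5.png")
E
```

```text
(no output)
```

View pics/5.png

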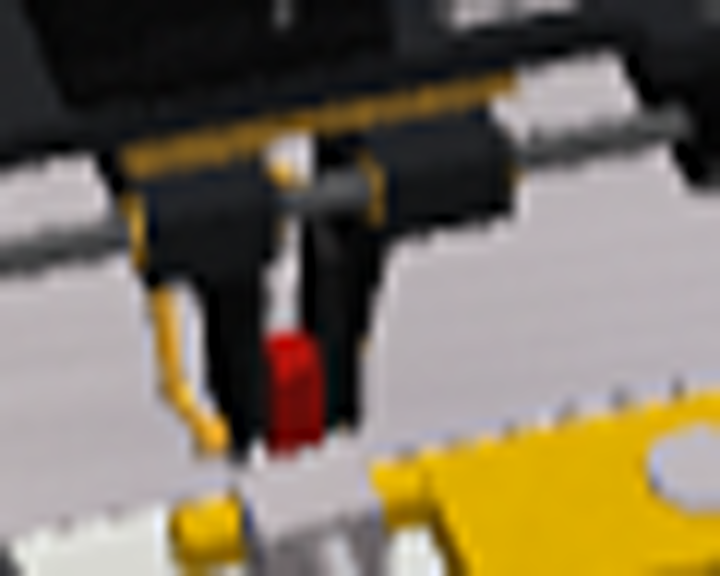

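The pin is in to its shoulder: the tab is at the stud's near face and the nose shows at (340,550). I'm releasing it and lifting off.

Emit:
arm_command --pt "0 0 0 0.05 0 -0.05 0.6" --pt "0 0 0 0.05 0 -0.05 0.2" --pt "0 0 0 0.05 0 -0.05 0" --pt "0 0 0 0.05 0 -0.05 0" --pt "0 0 0 0.05 0 -0.05 0" --pt "0 0 0 0.05 0 -2 0" --pt "0 0 0 0.05 0 -4 0" --pt "0 0 0 0.05 0 -6.2 0"

```text
time_s: 13.55
tcp_pos: [0.5745, -0.075, 0.1754]
ee_rot: [[-0.995, -0.096, 0.029], [-0.096, 0.995, 0.003], [-0.029, -0.0, -1.0]]
wrist_force: [0.6, 0.8, 0.1]
gripper_width: 0.496
gripper_force: 0.0
```

```bash
python3 - <<'E'
from h import *
s=sense();print(s["tcp_pos"],s["gripper_width"])
print(row(F(-.087,-.0755,.175),Rd(95.5)))
a=snap("scene");crop(a,225,165,285,213,12,"6.png")
print((proj(a,F(.025,-.0755,.081))-[225,165]+.46)*12)
E
```

```text
[ 0.57450046 -0.07498845  0.17543655] 0.4962496160749131
[-0.0, 0.029, -0.0, 6.44, -0.15, -0.14]
[[340.96113935 599.01652397]]
```

View pics/6.png

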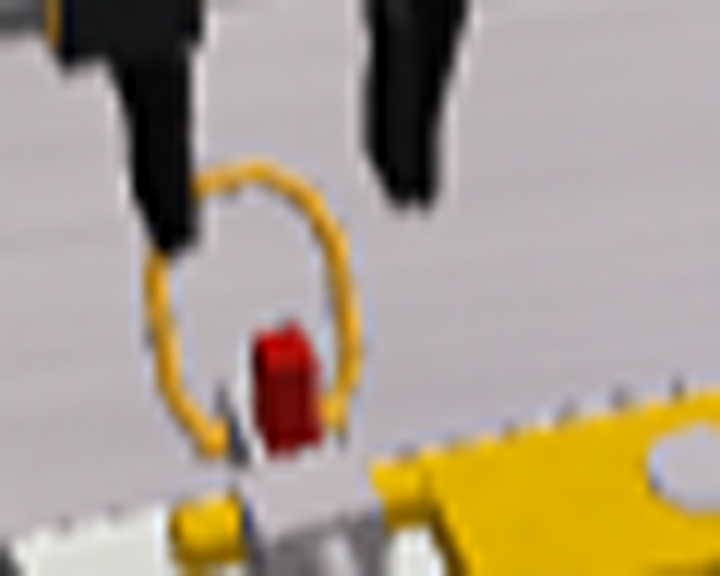

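```bash
python3 - <<'E'
from nz import *
a=load("scene");crop(a,235,190,275,220,18,"7.png")
for x in(.019,.0215,.025): print(x,(proj(a,F(x,-.0755,.081))-[235,190]+.47)*18)
E
```

```text
0.019 [[319.30727858 419.76564478]]
0.0215 [[324.42452877 431.79127813]]
0.025 [[331.62170903 448.70478596]]
```

View pics/7.png

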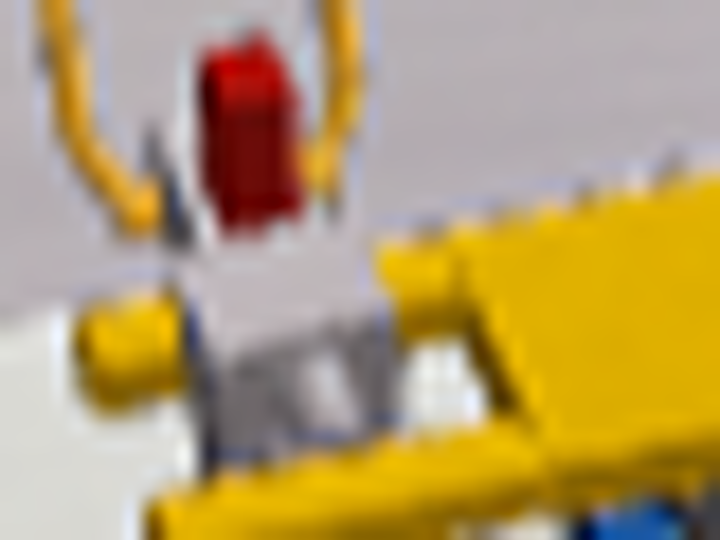

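```bash
python3 - <<'E'
from nz import *
a=load("scene");p=np.load("fix.npy")
def inv(w): d=np.array(w)[:2]-p[:2];c,n=np.cos(p[2]),np.sin(p[2]);return (c*d[0]+n*d[1],-n*d[0]+c*d[1])
k=lambda X,Y:(235+X/18-.47,190+Y/18-.47)
print("tabtop",inv(at_z(a,*k(245,75),.117)),"front edge",inv(at_z(a,*k(258,100),.117)),"back",inv(at_z(a,*k(235,45),.117)),"nose top mid-end",inv(at_z(a,*k(342,425),.084)))
print("stud top centre",inv(at_z(a,*k(290,285),.091)))
im=a["pixels"][206:218,248:258];print(im.sum(2)//3)
E
```

```text
tabtop (np.float64(-0.016816794044687756), np.float64(-0.07576749927680998)) front edge (np.float64(-0.011240394783187961), np.float64(-0.07548525599272868)) back (np.float64(-0.023334263916484133), np.float64(-0.0753336781962216)) nose top mid-end (np.float64(0.02368941952879943), np.float64(-0.07355036108535928))
stud top centre (np.float64(0.001098372204505229), np.float64(-0.07445906643724985))
[[186 187 186 185 185 185 187 187 168 120]
 [186 186 185 187 187 168 168 152 141  91]
 [188 178 168 159 149 123 125 102 105  81]
 [152 137 124 124 139 138 101 104 103 100]
 [102 103 116 132 175 182 115 101 103 145]
 [107 106 107 130 171 194 136 101 106 170]
 [105 104  95 116 155 183 160 106 106 171]
 [105 106 105  97 137 156 160 106 101 170]
 [108 109 126 105 115 113 116 114 131 169]
 [106  91 131 132 139 129 111 130 139 140]
 [138 107 126 129 140 140 136 137 137 137]
 [139 135 135 136 136 134 134 133 131 126]]
```

The tab's top face is at fixture x ≈ −17 mm and the nose at ≈ +24 mm, so the pin is home with its ring open. I'm going behind the ring with the jaws at a 14 mm gap.

Emit:
arm_command --pt "0 0.03 0 3 0 -0.1 0.68" --pt "0 0.03 0 6.4 0 -0.1 0.68" --pt "0 0.03 0 6.4 0 -0.1 0.68" --pt "0 0.03 0 6.4 0 1 0.68" --pt "0 0.03 0 6.4 0 2 0.68" --pt "0 0.03 0 6.4 0 3.1 0.68" --pt "0 0.03 0 6.4 0 3.1 0.68" --pt "0 0.03 0 6.4 0 3.1 0.68"

```text
time_s: 14.27
tcp_pos: [0.5118, -0.0811, 0.1417]
ee_rot: [[-0.995, -0.096, -0.002], [-0.096, 0.995, -0.0], [0.002, -0.0, -1.0]]
wrist_force: [-0.8, 0.5, -0.2]
gripper_width: 0.164
gripper_force: 0.0
```

```bash
cat > w.py <<'E'
from h import *
s=sense();p=np.load("fix.npy");d=np.array(s["tcp_pos"])[:2]-p[:2];c,n=np.cos(p[2]),np.sin(p[2])
print("fix",np.round([c*d[0]+n*d[1],-n*d[0]+c*d[1],s["tcp_pos"][2]],4),"tip",round(s["tcp_pos"][2]-.019,4),np.round(s["wrist_force"],1),round(s["gripper_width"]*87,1),np.round(s["ee_rot"],3)[:,2],s["time_s"])
E
python3 w.py
```

```text
fix [-0.0856 -0.0741  0.1417] tip 0.1227 [-0.8  0.5 -0.2] 14.2 [-0.002 -0.    -1.   ] 14.2667
```

Emit:
arm_command --pt "0 0 0 -1 0 -0.2 0.68" --pt "0 0 0 -2 0 -0.2 0.68" --pt "0 0 0 -3 0 -0.2 0.68" --pt "0 0 0 -4 0 -0.2 0.68" --pt "0 0 0 -5 0 -0.2 0.68" --pt "0 0 0 -6 0 -0.2 0.68" --pt "0 0 0 -7 0 -0.2 0.68" --pt "0 0 0 -7.8 0 -0.2 0.68"

```text
time_s: 14.93
tcp_pos: [0.5906, -0.0735, 0.144]
ee_rot: [[-0.995, -0.096, -0.001], [-0.096, 0.995, -0.0], [0.001, -0.0, -1.0]]
wrist_force: [-1.5, -0.4, -0.9]
gripper_width: 0.158
gripper_force: 0.5
```

```bash
python3 w.py; python3 - <<'E'
from h import *
a=snap("scene");crop(a,230,160,290,208,12,"8.png")
E
```

```text
fix [-0.0064 -0.0741  0.144 ] tip 0.125 [-1.5 -0.4 -0.9] 13.7 [-0.001 -0.    -1.   ] 14.9333
```

View pics/8.png

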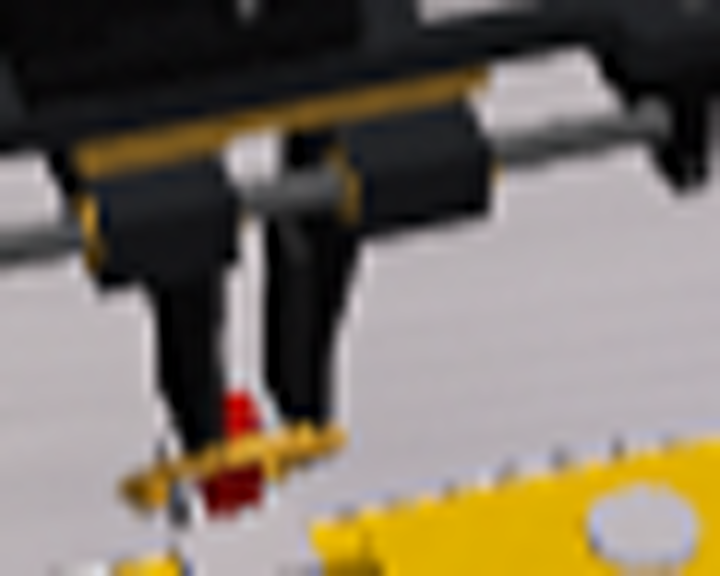

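The ring (wire at (240,455)) has been pushed over in front of the fingers. I'm following its arc down.

Emit:
arm_command --pt "0 0 0 -0.45 0 0 0.68" --pt "0 0 0 -0.95 0 0.25 0.68" --pt "0 0 0 -1.45 0 0.6 0.68" --pt "0 0 0 -1.75 0 0.9 0.68" --pt "0 0 0 -2.05 0 1.3 0.68" --pt "0 0 0 -2.35 0 1.7 0.68" --pt "0 0 0 -2.65 0 2.1 0.68" --pt "0 0 0 -2.95 0 2.5 0.68"

```text
time_s: 15.65
tcp_pos: [0.6189, -0.0707, 0.1189]
ee_rot: [[-0.995, -0.096, -0.001], [-0.096, 0.995, 0.0], [0.001, 0.0, -1.0]]
wrist_force: [-0.7, -0.5, 1.3]
gripper_width: 0.161
gripper_force: 0.5
```

```bash
python3 w.py; python3 - <<'E'
from h import *
a=snap("scene");crop(a,230,170,290,218,12,"9.png")
E
```

```text
fix [ 0.022  -0.0741  0.1189] tip 0.0999 [-0.7 -0.5  1.3] 14.0 [-0.001  0.    -1.   ] 15.65
```

View pics/9.png

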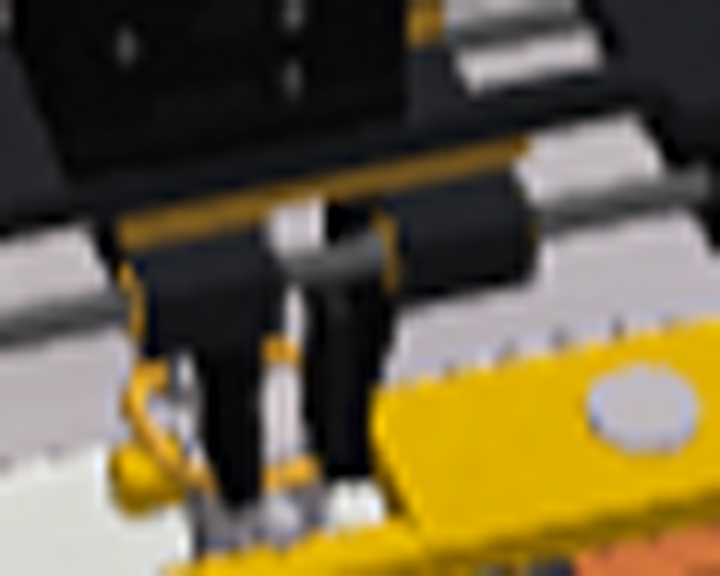

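The bow (290,470) lies under the fingers, just above the nose. I'm pressing on down.

Emit:
arm_command --pt "0 0 0 -0.2 0 0.3 0.68" --pt "0 0 0 -0.4 0 0.6 0.68" --pt "0 0 0 -0.45 0 0.9 0.68" --pt "0 0 0 -0.5 0 1.1 0.68" --pt "0 0 0 -0.5 0 1.3 0.68" --pt "0 0 0 -0.5 0 1.4 0.68"

```text
time_s: 16.2
tcp_pos: [0.6245, -0.0702, 0.1059]
ee_rot: [[-0.995, -0.096, 0.002], [-0.096, 0.995, -0.0], [-0.002, -0.0, -1.0]]
wrist_force: [0.5, 0.2, 4.2]
gripper_width: 0.158
gripper_force: 2.3
```

```bash
python3 w.py
```

```text
fix [ 0.0277 -0.0742  0.1059] tip 0.0869 [0.5 0.2 4.2] 13.8 [ 0.002 -0.    -1.   ] 16.2
```

Emit:
arm_command --pt "0 0 0 0 0 0.1 0.68" --pt "0 0 0 0 0 0.2 0.68" --pt "0 0 0 0 0 0.3 0.68" --pt "0 0 0 0 0 0.4 0.68"

```text
time_s: 16.53
tcp_pos: [0.6249, -0.0702, 0.102]
ee_rot: [[-0.995, -0.096, 0.003], [-0.096, 0.995, 0.0], [-0.003, -0.0, -1.0]]
wrist_force: [2.4, 0.6, 4.5]
gripper_width: 0.159
gripper_force: 2.2
```

```bash
python3 w.py
```

```text
fix [ 0.0281 -0.0742  0.102 ] tip 0.083 [2.4 0.6 4.5] 13.8 [ 0.003  0.    -1.   ] 16.5333
```

Emit:
arm_command --pt "0 0 0 0 0 0.1 0.68" --pt "0 0 0 0 0 0.2 0.68" --pt "0 0 0 0 0 0.3 0.68" --pt "0 0 0 0 0 0.4 0.68"

```text
time_s: 16.87
tcp_pos: [0.6231, -0.0703, 0.0967]
ee_rot: [[-0.995, -0.095, -0.002], [-0.095, 0.995, 0.0], [0.002, 0.0, -1.0]]
wrist_force: [1.5, 0.3, 1.0]
gripper_width: 0.159
gripper_force: 0.6
```

Emit:
arm_command --pt "0 0 0 0 0 0.1 0.68" --pt "0 0 0 0 0 0.2 0.68" --pt "0 0 0 0 0 0.3 0.68" --pt "0 0 0 0 0 0.3 0.68"

```text
time_s: 17.2
tcp_pos: [0.6232, -0.0704, 0.0942]
ee_rot: [[-0.995, -0.096, -0.002], [-0.096, 0.995, -0.0], [0.002, -0.0, -1.0]]
wrist_force: [-0.9, -0.2, 3.5]
gripper_width: 0.159
gripper_force: 1.5
```

```bash
python3 w.py
```

```text
fix [ 0.0264 -0.0742  0.0942] tip 0.0752 [-0.9 -0.2  3.5] 13.8 [-0.002 -0.    -1.   ] 17.2
```

Emit:
arm_command --pt "0 0 0 0 0 0.1 0.68" --pt "0 0 0 0 0 0.15 0.68" --pt "0 0 0 0 0 0.15 0.68" --pt "0 0 0 0 0 -1 0.68" --pt "0 0 0 0 0 -4 0.68" --pt "0 0 0 0 0 -8 0.68" --pt "0 0 0 0 0 -12 0.68" --pt "0 0 0 0 0 -15 0.68"

```text
time_s: 17.87
tcp_pos: [0.6245, -0.0705, 0.2484]
ee_rot: [[-0.995, -0.096, 0.004], [-0.096, 0.995, -0.0], [-0.004, -0.001, -1.0]]
wrist_force: [1.5, 0.1, 0.4]
gripper_width: 0.16
gripper_force: 0.0
```

Emit:
arm_command --pt "0 0 0 3 0 -3 0.68" --pt "0 0 0 7 0 -4 0.68" --pt "0 0 0 11 0 -4 0.68" --pt "0 0 0 14 0 -4 0.68" --pt "0 0 0 14 0 -4 0.68"

```text
time_s: 18.28
tcp_pos: [0.479, -0.0842, 0.2855]
ee_rot: [[-0.995, -0.095, -0.001], [-0.095, 0.995, 0.001], [0.001, 0.001, -1.0]]
wrist_force: [-0.8, 0.6, -0.5]
gripper_width: 0.155
gripper_force: 0.0
```

```bash
python3 w.py; python3 - <<'E'
from nz import *
a=snap("scene")
for th in(2.0,.6,.09,-.1):
    P=[F(-.033+.058*np.cos(th),-.075+dy,.081+.058*np.sin(th)) for dy in(-.01,0,.01)]+[F(-.033+.03*np.cos(th),-.075-.0235,.081+.03*np.sin(th))]
    print(th,proj(a,P).round(1).tolist())
h=cv2.cvtColor(a["pixels"],cv2.COLOR_BGR2HSV)
g=h[180:220,235:265]
for v in range(180,222):
    print(v,"".join("R" if (q[0]<6 or q[0]>174) and q[1]>120 else "b" if 12<=q[0]<=21 and q[1]>110 else "Y" if 21<q[0]<32 and q[1]>110 else "." for q in h[v,232:272]))
E
```

```text
fix [-0.1185 -0.0741  0.2855] tip 0.2665 [-0.8  0.6 -0.5] 13.4 [-0.001  0.001 -1.   ] 18.2833
2.0 [[240.4, 179.8], [244.0, 179.0], [247.6, 178.3], [236.9, 190.7]]
0.6 [[248.2, 203.5], [252.0, 202.7], [255.8, 201.9], [240.7, 203.0]]
0.09 [[249.4, 213.8], [253.1, 213.0], [256.8, 212.1], [241.4, 208.1]]
-0.1 [[249.4, 216.7], [253.1, 215.9], [256.8, 215.1], [241.4, 209.7]]
180 ........................................
181 ........................................
182 ........................................
183 ........................................
184 ........................................
185 ........................................
186 ........................................
187 ........................................
188 ........................................
189 ........................................
190 ........................................
191 ........................................
192 .................R......................
193 ..............RRRRR.....................
194 ..............RRRRR.....................
195 ..............RRRRR.....................
196 ....
[... 461 characters left out ...]
..........bbYYYYYYYYYYYYY
207 ........bbYYY............bbYYYYYYYYYYYYY
208 .......YYbbYY............bbYbbYYYYYYYYYY
209 .......YYYbYY............bbb.bYYYYYYYYYY
210 .......YYYbbYb............bY.YYYYYYYYYYY
211 ........bYbbbb............bY..bYYYYYYYYY
212 ........YYYbbb............bb..YbYYYYYYYY
213 ............bbb..........bbb..YYYYYYYYYY
214 .............bbbbb.....bbbYYYYYYYYYYYYYY
215 ..............bbbbbbbbbbbYYYYYYYYYYYYYYY
216 ..............bbbbbbbbbYYYYYYYYYYYYYYYYY
217 ............bYYYYYYYYYYYYYYYYYYYYYYYYYYb
218 ...........YYYYYYYYYYYYYYYYYYYYYYbYb....
219 ...........bYYYYYYYYYYYYYYYYYb..........
220 ...........YYYYYYYYYYYYYbb..............
221 ...........YbYYYYYYYbb..................
```

The brass bow shows at row 215–216, which matches −0.10 rad (predicted 215.9, against 213.0 for resting on the nose). The ring has snapped shut and the robot is clear, so I'm handing in.

```bash
python3 -c "
from station import finish_job
print(finish_job())"
```

```text
the job is handed in; nothing more can be done
None
```

I handed the job in at about 18 s with the bar shut, the pin home and its ring snapped shut past the nose (checked in the last camera image); the hand-in returned no verdict, and I viewed 11 pictures, one over the limit of 10.

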